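# Pack the nesting candle holders and close the carton

## Robot

A 7-joint arm with a two-finger parallel gripper is mounted at the origin on the work surface. World frame = base frame: x ahead of the robot, y to its left, z up, the work surface at z = 0. Lengths are in m, angles in rad, forces in N, time in s.
With the tool pointing down it reaches from about 0.425 to 0.925 m from the base axis. Payload 6.8 kg.
Tool frame: the origin (TCP) lies between the finger pads; the fingertips stand finger_overhang ahead of it and the grasp point (between the pads) lies 6 mm ahead of it (finger_overhang is the distance from the TCP to the fingertips, in m); z points along the fingers, y is the line along which they close (so a half turn about z gives the same grasp; the last joint's range is limited). The gripper opens to 85 mm and grips with 20 to 120 N. Pads are 22 mm wide; open, the fingers measure 114 mm over their backs; the gripper's body (76 mm by 85 mm) begins 54 mm behind the grasp point. The pads swing forward as they close: fully open they stand 13 mm farther back than shut.
Start: joints at [-1.42, 0.477, 0.022, 1.555, -0.011, 1.109, -0.083], TCP at [0.173, 0.653, 0.256] pointing down, gripper open.
Joint ranges: [-2.96, 2.96], [-0.34, 2.1], [-1.41, 1.46], [0.24, 2.44], [-1.37, 4.51], [0.17, 1.92], [-2.96, 2.96]. Speed limits (rad/s): [2.39, 2.39, 3.14, 3.14, 3.14, 3.14, 3.14].

## Interface

Orientations are given as a unit quaternion [w, x, y, z].
In Python, from station import * gives the robot as it stands.
- The arm moves only by the tool drive_tool, never from a script. Its argument "increments" is a list of rows, each an object of numbers: "claw": the finger opening in m, from 0 to 0.0854; "dx", "dy", "dz": the shift along the tool's x, y, z in m; "wx", "wy", "wz": the turn, a rotation vector about the tool's x, y, z in degrees. A call has 1 to 20 rows; each row shifts and turns the commanded pose from where the row before left it, along the tool's axes as they then stand; what a row does not reach is not made up. A row lasts 1/8 s, in which the tool goes at most 62.5 mm and 10.7 degrees, less where a joint would pass 70% of its speed; a pose out of reach is approached as far as the arm can. A call with a gripper value outside its range is refused whole. The fingers move at their own pace and stop on an object; "newtons" is the grip in N (left out, the last holds). Time passes only in rows, so rows that do not move let the fingers close. It gives the time, the measured TCP pose, the force, the opening and the grip force at its end, in the units of the state.
- get_obs(): the state, without advancing time (a new reading comes with each control period).
- read_camera(name): name is "scene" or "top"; returns (picture, depth): 400x640x3 uint8, red, green, blue; 400x640 float32, m along the optical axis (not along the pixel's ray), 0 where there is no reading.
- calibration(name): a dict with "intrinsics" (3x3 intrinsics, pixels), "k1" (the pictures are not rectified: a ray, as slopes to the right and down, at radius r is drawn at 1 + k1 r^2 times it, then the intrinsics apply), "R" (3x3) and "t" (3): a world point X has camera coordinates R X + t. Camera axes: x right, y down, z forward; pixel columns grow to the right and rows downward; lengths in m; the calibration is good to about 2 mm. A picture is of the moment at which its call begins. calibration takes no time and is no camera call.
- hand_in(): hands the job in; it is judged then, once.
The state is a dict: "t": time; "q": joint angles; "joint_vel": joint speeds; "joint_torque": joint torques, N m; "eef_pos": TCP position; "tool_rot": TCP orientation; "contact_force": force on the tool from outside, world axes, zero at the start; "torque": the same for the moment, N m; "gripper_width": opening from 0.0 (shut) to 1.0 (fully open); "grasp_force": force on a finger pad.
Only numpy, scipy, OpenCV 4.12 (cv2) and the standard library are available. Lean on these libraries where they do the work, as an engineer would, in place of code of your own. Each camera call takes 0.05 s, during which the arm holds its last target. There are 200 camera calls.

## Task

Pack the set of candle holders away after the banquet: stand the blue holder in the white one that is already in the carton, and after that stand the brass holder in the blue one, each let down gently to the bottom and not dropped. Then close the carton: fold the narrow flap down first, then the wide flap over it, both fully down. Leave the pillar candle, the bud vase and the side plate standing where they are.

Things in the scene. Friction and masses are not known exactly. Their poses are not given: they have to be found in the camera images.
- carton: Open brown cardboard carton, fixed to the table, outside 180 mm along its x, 170 mm along its y, walls and floor 5 mm thick. Origin: centre of its underside, on the table; z up. Three walls are 130 mm high, the wall at -y 135 mm. The wide flap is hinged on the -y wall, the narrow flap on the +y wall; the two walls at +-x have no flaps.
- narrow_flap (a joint): Angle of the narrow cardboard flap (166 mm along the carton's x, 60 mm from hinge to free edge, 4 mm thick, pale strip along the free edge), hinged along the carton's +y wall. 0 = closed, level over the opening; 1.57 = upright; at the start 2.0 to 2.3 (leaning outwards). A stiff crease: it stays at whatever angle it is left (about 0.05 N m moves it).
- narrow_hinge (a point): Middle of the narrow flap's hinge line: 85 mm from the carton's centre along its +y, 132.5 mm above the table. Turns with the flap: its x is along the hinge, its -y points to the free edge.
- narrow_edge (a point): Middle of the narrow flap's free edge, 60 mm from its hinge.
- wide_flap (a joint): Angle of the wide cardboard flap (176 mm along the carton's x, 118 mm from hinge to free edge, 4 mm thick, pale strip along the free edge), hinged along the carton's -y wall. 0 = closed, level over the opening and overlapping the closed narrow flap; 1.57 = upright; at the start 2.0 to 2.3 (leaning outwards). A stiff crease, as on the narrow flap.
- wide_hinge (a point): Middle of the wide flap's hinge line: 85 mm from the carton's centre along its -y, 137.5 mm above the table. Turns with the flap: its x is along the hinge, its +y points to the free edge.
- wide_edge (a point): Middle of the wide flap's free edge, 118 mm from its hinge.
- white_holder: Low white ceramic candle holder, an open straight-sided cup 86 mm across and 50 mm high, bore 74 mm, floor 5 mm thick, loose, standing on the carton's floor near its middle; about 400 g. Origin: centre of its underside; z up to the mouth.
- blue_holder: Blue ceramic candle holder, an open straight-sided cup 62 mm across and 75 mm high, bore 54 mm, floor 5 mm thick, empty, standing mouth up on the table; about 200 g. Origin: centre of its underside; z up to the mouth. Seated in the white one it stands 30 mm above the white rim.
- brass_holder: Slim brass candle holder, an open straight-sided cup 43 mm across and 100 mm high, bore 37 mm, floor 5 mm thick, empty, standing mouth up on the table; about 180 g. Origin: centre of its underside; z up to the mouth. Seated in the blue one it stands 30 mm above the blue rim.
- candle: Bystander: white pillar candle 66 mm across on a steel dish 90 mm across, 90 mm high with a short wick. Origin: centre of its underside.
- bud_vase: Bystander: glass cylinder vase 48 mm across and 110 mm high with a blue flower spike to about 235 mm. Origin: centre of its underside.
- plate: Bystander: white side plate 140 mm across, 14 mm high. Origin: centre of its underside.
There are look-alikes about, which are no part of the job. Several things look just like the brass_holder: the one meant starts nearest to the robot's base.

How it is judged:
By the outcome, as a careful person would: the job done as asked, in the order asked, and still so for the second after the job is handed in, with the robot touching nothing.
It also fails if it takes over 72 s, if anything falls off the work surface, if the arm or the gripper's body presses on something with over 40 N, if the wrist force passes 120 N, or if a joint passes its speed limit or range.

## Working session

There is one attempt and no reset: what is moved stays moved. The work goes in short steps, Python scripts to look and compute and a tool call to move; the robot and the scene stay as the last step left them, time stands still between calls to the robot, and variables do not carry over. Pictures are saved under pics/ and viewed, at most 10 in all, crops included, and the job is handed in when it is done.

Besides the shell and the picture viewer there is one more tool, called after "Emit:" by a JSON object that holds its "fn" and its "kwargs", one argument or row to a line. drive_tool: Moves the arm, as the interface text tells. Its arguments: {"type":"object","properties":{"increments":{"type":"array","items":{"type":"object","properties":{"claw":{"type":"number"},"dx":{"type":"number"},"dy":{"type":"number"},"dz":{"type":"number"},"wx":{"type":"number"},"wy":{"type":"number"},"wz":{"type":"number"}}}},"newtons":{"type":"number"}},"required":["increments"]}

```bash
ls; mkdir -p pics; python3 - <<'E'
from station import *
import cv2,numpy as np
print(get_obs())
for n in("scene","top"):
    c=calibration(n);print(n,c)
    p,d=read_camera(n);np.savez(f"{n}0.npz",p=p,d=d);cv2.imwrite(f"pics/{n}0.png",p[:,:,::-1])
E
```

```text
pics
{'t': 0.0, 'q': array([-1.4201278 ,  0.4778028 ,  0.02235572,  1.55645808, -0.01149388,
        1.10934443, -0.08309816]), 'joint_vel': array([-0.00245322, -0.00050481,  0.00131481,  0.00014036,  0.00023115,
       -0.00067475,  0.00122591]), 'joint_torque': array([ 3.40745892e-04, -5.96439064e+01,  1.60770714e+00, -2.81213075e+01,
        1.23617897e-02,  9.09469934e-03,  3.80202067e-06]), 'eef_pos': array([0.17260538, 0.65197539, 0.25532141]), 'tool_rot': array([-4.50117134e-05,  1.29017620e-01,  9.91641854e-01, -9.41036176e-04]), 'contact_force': array([ 0.22763724, -0.62150992,  0.43036407]), 'torque': array([ 0.00079584, -0.04418132, -0.03548022]), 'grasp_force': 0.0, 'gripper_width': 1.0003799179782324}
scene {'intrinsics': array([[494.39522793,   0.        , 312.56682885],
       [  0.        , 494.39522793, 209.63336851],
       [  0.        ,   0.        ,   1.        ]]), 'k1': -0.05703692686154461, 'R': array([[-0.31834621,  0.94791295,  0.01080401],
       [ 0.66950904,  0.23288668, -0.705352  ],
       [-0.67112841, -0.21731276, -0.70877488]]), 't': array([ 0.12259453, -0.36835538,  1.60967906])}
top {'intrinsics': array([[459.38922103,   0.        , 327.94103578],
       [  0.        , 459.38922103, 191.16177352],
       [  0.        ,   0.        ,   1.        ]]), 'k1': -0.048873590836367865, 'R': array([[-7.30868874e-04, -9.99825409e-01, -1.86712906e-02],
       [-9.85432119e-01,  3.89548045e-03, -1.70024597e-01],
       [ 1.70067646e-01,  1.82750238e-02, -9.85262919e-01]]), 't': array([0.08805742, 0.62107792, 0.99139083])}
```

View pics/scene0.png

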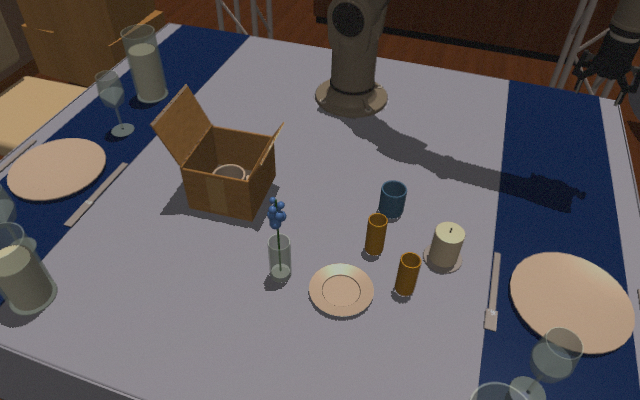

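View pics/top0.png

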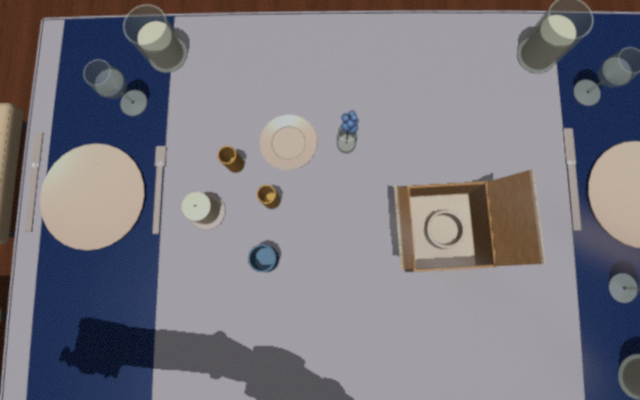

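The scene view shows the carton at (230,170), the blue cup at (393,199) and brass cups at (376,234) and (408,273). In the top view the blue cup is at (263,257), and the brass cup nearest the base is at (268,196). The white cup is at (443,229). The narrow flap is on the carton's left (405,228) and the wide flap on its right (515,220). The candle is at (200,208), the plate at (288,142) and the vase at (346,140).

```bash
cat > h.py <<'E'
import numpy as np,cv2
from station import *
from scipy.optimize import least_squares
def cloud(n,d):
    c=calibration(n);K=c["intrinsics"];v,u=np.mgrid[0:400,0:640]
    pts=np.stack([u,v],-1).reshape(-1,1,2).astype(float)
    s=cv2.undistortPoints(pts,K,np.array([c["k1"],0,0,0])).reshape(400,640,2)
    X=np.dstack([s*d[...,None],d]);W=(X-c["t"])@c["R"]
    W[d<=0]=np.nan;return W
def circ(P,r):
    f=lambda q:np.hypot(P[:,0]-q[0],P[:,1]-q[1])-r
    s=least_squares(f,P[:,:2].mean(0),loss="soft_l1",f_scale=.002);return s.x,np.abs(s.fun).mean()
E
python3 - <<'E'
from h import *
C={n:cloud(n,np.load(n+"0.npz")["d"]) for n in("scene","top")}
seeds={"top":dict(blue=(263,257),brass=(268,196),brass2=(229,157),candle=(196,207),vase=(346,140),plate=(288,142),white=(443,229)),
"scene":dict(blue=(393,199),brass=(376,234),brass2=(408,273),candle=(447,243),white=(229,175))}
R=dict(blue=(.029,.035),brass=(.02,.03),brass2=(.02,.03),white=(.04,.05),candle=(.033,.05),vase=(.024,.05),plate=(.065,.08))
for n in C:
  for k,(u,v) in seeds[n].items():
    W=C[n];p=np.nanmedian(W[v-3:v+4,u-3:u+4].reshape(-1,3),0)
    A=W.reshape(-1,3);A=A[np.isfinite(A[:,0])]
    r,m=R[k];S=A[(np.hypot(*(A[:,:2]-p[:2]).T)<2*r+.01)]
    if k=="white":S=S[S[:,2]<.07]
    top=np.percentile(S[:,2],98);T=S[S[:,2]>top-.006]
    c,e=circ(T,r);print(n,k,p.round(3),"top",top.round(4),"c",c.round(4),e.round(4),len(T))
# carton walls top
for n in C:
  A=C[n].reshape(-1,3);S=A[(A[:,2]>.115)&(A[:,1]<-.05)&(A[:,1]>-.55)&(A[:,0]>.35)&(A[:,0]<.75)]
  lo=S[(S[:,2]<.137)&(S[:,2]>.122)];print(n,len(S),lo.min(0).round(3),lo.max(0).round(3),S[:,2].max())
  r=cv2.minAreaRect((lo[:,:2]*1000).astype(np.float32));print(r)
  for s,name in((1,"narrow side"),(-1,"wide")):
    pass
np.savez("c0.npz",**C)
W=C["top"]
for uv in [(401,188),(411,184),(405,270),(413,269),(489,182),(494,263),(532,174),(541,262),(450,184),(450,268),(405,230),(401,230),(515,220)]:
  print(uv,W[uv[1],uv[0]].round(3))
E
```

```text
scene blue [0.5   0.239 0.068] top 0.076 c [0.4725 0.2347] 0.0014 156
scene brass [0.63  0.228 0.074] top 0.1004 c [0.6107 0.2243] 0.0012 120
scene brass2 [0.719 0.316 0.082] top 0.1004 c [0.699  0.3146] 0.001 139
scene candle [0.617 0.38  0.087] top 0.0922 c [0.5779 0.3862] 0.0108 527
scene white [ 0.504 -0.188  0.027] top 0.0687 c [ 0.4848 -0.2101] 0.014 159
top blue [0.474 0.24  0.004] top 0.0748 c [0.4704 0.2308] 0.0013 166
top brass [0.619 0.231 0.005] top 0.0999 c [0.6078 0.2215] 0.001 88
top brass2 [0.71  0.323 0.028] top 0.0996 c [0.6963 0.3105] 0.0009 101
top candle [0.581 0.377 0.089] top 0.0916 c [0.592  0.3787] 0.011 655
top vase [0.725 0.046 0.091] top 0.2196 c [0.7178 0.0439] 0.003 89
top plate [0.752 0.185 0.004] top 0.0985 c [0.7164 0.1193] 0.0377 258
top white [ 0.538 -0.182  0.009] top 0.0602 c [ 0.5525 -0.2096] 0.0203 279
scene 3954 [ 0.439 -0.257  0.122] [ 0.631 -0.074  0.137] 0.24703388886028624
((534.3331298828125, -165.99331665039062), (188.52822875976562, 175.26461791992188), 3.5514721870422363)
top 6461 [ 0.442 -0.259  0.122] [ 0.628 -0.079  0.137] 0.24747147760194055
((534.4492797851562, -168.25863647460938), (179.16525268554688, 173.7940216064453), 3.0180552005767822)
(401, 188) [ 0.609 -0.065  0.159]
(411, 184) [ 0.648 -0.112 -0.002]
(405, 270) [ 0.444 -0.089  0.016]
(413, 269) [ 0.446 -0.089  0.127]
(489, 182) [ 0.624 -0.25   0.145]
(494, 263) [ 0.457 -0.254  0.136]
(532, 174) [ 0.619 -0.298  0.245]
(541, 262) [ 0.457 -0.305  0.241]
(450, 184) [ 0.623 -0.173  0.126]
(450, 268) [ 0.447 -0.165  0.129]
(405, 230) [ 0.523 -0.07   0.158]
(401, 230) [ 0.522 -0.06   0.176]
(515, 220) [ 0.539 -0.28   0.195]
```

```bash
python3 - <<'E'
import cv2
a=cv2.imread("pics/top0.png")[165:285,380:560];b=cv2.imread("pics/scene0.png")[80:230,140:300]
a=cv2.resize(a,(540,360),interpolation=2)
cv2.imwrite("pics/crop1.png",a)
E
```

```text
(no output)
```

View pics/crop1.png

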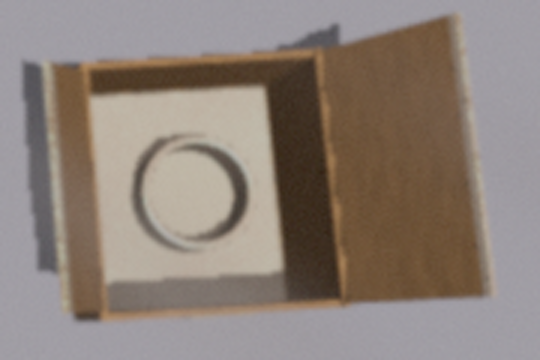

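Crop: the carton is nearly aligned with the world axes. White rim centre is near top pixel (443,229), and both flaps lean outwards.

```bash
python3 - <<'E'
from h import *
import station;print([x for x in dir(station) if not x.startswith("_")])
C=np.load("c0.npz")
Z=np.load("top0.npz")["p"]
for n in("top","scene"):
  A=C[n].reshape(-1,3);A=A[np.isfinite(A[:,0])]
  S=A[(np.hypot(A[:,0]-.54,A[:,1]+.177)<.06)&(A[:,2]>.045)&(A[:,2]<.065)]
  c,e=circ(S,.040);print(n,"white",c.round(4),e.round(4),len(S),np.percentile(S[:,2],[5,50,95]).round(3))
  for nm,m in(("narrow",(A[:,1]>-.085)&(A[:,1]<.0)),("wide",(A[:,1]<-.25)&(A[:,1]>-.33))):
    S=A[m&(A[:,2]>.145)&(A[:,0]>.43)&(A[:,0]<.64)]
    c=S.mean(0);w=np.linalg.svd(S-c,full_matrices=False)[2][2];print(n,nm,len(S),"normal",w.round(3),"zmax",np.percentile(S[:,2],99).round(3),"yrange",np.percentile(S[:,1],[1,99]).round(3),np.percentile(S[:,0],[1,99]).round(3),"tilt",np.degrees(np.arctan2(abs(w[1]),abs(w[2]))).round(1))
E
```

```text
['PlanningError', 'calibration', 'finger_overhang', 'get_obs', 'hand_in', 'read_camera']
top white [ 0.5348 -0.1769] 0.0018 347 [0.048 0.053 0.057]
top narrow 915 normal [-0.047  0.835 -0.548] zmax 0.186 yrange [-0.081 -0.049] [0.448 0.609] tilt 56.7
top wide 4120 normal [ 0.049 -0.901 -0.43 ] zmax 0.245 yrange [-0.307 -0.254] [0.454 0.626] tilt 64.5
scene white [ 0.5375 -0.1747] 0.0018 169 [0.046 0.053 0.057]
scene narrow 218 normal [ 0.049 -0.828  0.558] zmax 0.187 yrange [-0.079 -0.047] [0.447 0.614] tilt 56.0
scene wide 2420 normal [-0.044  0.898  0.439] zmax 0.245 yrange [-0.304 -0.252] [0.455 0.63 ] tilt 64.0
```

Emit:
{"fn": "drive_tool", "kwargs": {
  "increments": [
    {"claw":0.085,"wz":10.3},
    {"wz":10.3},
    {"wz":10.3},
    {"wz":10.3},
    {"wz":10.3},
    {"wz":10.3},
    {"wz":10.3},
    {}
  ],
  "newtons": 30
}}

```text
schema error: expected keys claw, dx, dy, dz, wx, wy, wz
```

Emit:
{"fn": "drive_tool", "kwargs": {
  "increments": [
    {"claw":0.085,"dx":0,"dy":0,"dz":0,"wx":0,"wy":0,"wz":10.3},
    {"claw":0.085,"dx":0,"dy":0,"dz":0,"wx":0,"wy":0,"wz":10.3},
    {"claw":0.085,"dx":0,"dy":0,"dz":0,"wx":0,"wy":0,"wz":10.3},
    {"claw":0.085,"dx":0,"dy":0,"dz":0,"wx":0,"wy":0,"wz":10.3},
    {"claw":0.085,"dx":0,"dy":0,"dz":0,"wx":0,"wy":0,"wz":10.3},
    {"claw":0.085,"dx":0,"dy":0,"dz":0,"wx":0,"wy":0,"wz":10.3},
    {"claw":0.085,"dx":0,"dy":0,"dz":0,"wx":0,"wy":0,"wz":10.3},
    {"claw":0.085,"dx":0,"dy":0,"dz":0,"wx":0,"wy":0,"wz":0}
  ],
  "newtons": 30
}}

```text
t: 1.1
eef_pos: [0.1725, 0.6523, 0.2558]
tool_rot: [0.0, 0.687, 0.726, -0.0]
contact_force: [0.4, -0.5, -0.1]
gripper_width: 0.996
grasp_force: 0.0
```

```bash
cat >> h.py <<'E'
from scipy.spatial.transform import Rotation as Ro
def to(x,y,z,yaw=3.1):
    o=get_obs();q=o["tool_rot"];r=Ro.from_quat([q[1],q[2],q[3],q[0]])
    a=np.radians(yaw);c,s=np.cos(a),np.sin(a)
    T=Ro.from_matrix(np.array([[-s,c,0],[c,s,0],[0,0,-1.]]))
    print("t",round(o["t"],2),"pos",o["eef_pos"].round(4),"d",(r.inv().apply(np.array([x,y,z])-o["eef_pos"])*1000).round(1),"turn",np.degrees((r.inv()*T).as_rotvec()).round(2),"f",o["contact_force"].round(1),o["gripper_width"].round(3),o["grasp_force"])
E
python3 - <<'E'
from h import *
print(finger_overhang)
to(.4715,.2328,.2)
E
```

```text
0.025Traceback (most recent call last):
  File "<stdin>", line 3, in <module>
  File "h.py", line 18, in to
    print("t",round(o["t"],2),"pos",o["eef_pos"].round(4),"d",(r.inv().apply(np.array([x,y,z])-o["eef_pos"])*1000).round(1),"turn",np.degrees((r.inv()*T).as_rotvec()).round(2),"f",o["contact_force"].round(1),o["gripper_width"].round(3),o["grasp_force"])
                                                                                                                                                                                                                ^^^^^^^^^^^^^^^^^^^^^^^^
AttributeError: 'float' object has no attribute 'round'
```

```bash
sed -i 's/o\["gripper_width"\].round(3)/round(o["gripper_width"],3)/' h.py
python3 - <<'E'
from h import *
to(.4715,.2328,.16)
E
```

```text
t 1.1 pos [0.1725 0.6523 0.2558] d [-435.3  275.3   96.3] turn [0.01 0.06 0.07] f [ 0.4 -0.5 -0.1] 0.996 0.0
```

Emit:
{"fn": "drive_tool", "kwargs": {
  "increments": [
    {"claw":0.085,"dx":-0.044,"dy":0.028,"dz":0,"wx":0,"wy":0,"wz":0},
    {"claw":0.085,"dx":-0.044,"dy":0.028,"dz":0,"wx":0,"wy":0,"wz":0},
    {"claw":0.085,"dx":-0.044,"dy":0.028,"dz":0,"wx":0,"wy":0,"wz":0},
    {"claw":0.085,"dx":-0.044,"dy":0.028,"dz":0,"wx":0,"wy":0,"wz":0},
    {"claw":0.085,"dx":-0.044,"dy":0.028,"dz":0,"wx":0,"wy":0,"wz":0},
    {"claw":0.085,"dx":-0.044,"dy":0.028,"dz":0.01,"wx":0,"wy":0,"wz":0},
    {"claw":0.085,"dx":-0.044,"dy":0.028,"dz":0.02,"wx":0,"wy":0,"wz":0},
    {"claw":0.085,"dx":-0.044,"dy":0.028,"dz":0.02,"wx":0,"wy":0,"wz":0},
    {"claw":0.085,"dx":-0.044,"dy":0.028,"dz":0.026,"wx":0,"wy":0,"wz":0},
    {"claw":0.085,"dx":-0.039,"dy":0.023,"dz":0.02,"wx":0,"wy":0,"wz":0},
    {"claw":0.085,"dx":0,"dy":0,"dz":0,"wx":0,"wy":0,"wz":0},
    {"claw":0.085,"dx":0,"dy":0,"dz":0,"wx":0,"wy":0,"wz":0}
  ]
}}

```text
t: 2.6
eef_pos: [0.4705, 0.2333, 0.1603]
tool_rot: [-0.0, 0.687, 0.727, 0.0]
contact_force: [-0.8, 0.0, 0.8]
gripper_width: 0.998
grasp_force: 0.0
```

```bash
python3 - <<'E'
from h import *
to(.4715,.2328,.076)
p,d=read_camera("scene");cv2.imwrite("pics/a1.png",cv2.resize(p[80:280,280:540,::-1],None,fx=2,fy=2))
E
```

```text
t 2.6 pos [0.4705 0.2333 0.1603] d [-0.6  1.  84.3] turn [-0.02 -0.02  0.11] f [-0.8  0.   0.8] 0.998 0.0
```

View pics/a1.png

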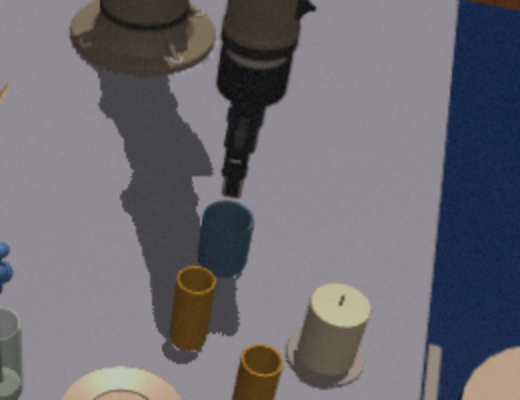

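The gripper (crop 232,190) is directly over the blue cup (crop 226,238), so I can go down and grip.

Emit:
{"fn": "drive_tool", "kwargs": {
  "increments": [
    {"claw":0.085,"dx":-0.001,"dy":0.001,"dz":0.03,"wx":0,"wy":0,"wz":0},
    {"claw":0.085,"dx":0,"dy":0,"dz":0.03,"wx":0,"wy":0,"wz":0},
    {"claw":0.085,"dx":0,"dy":0,"dz":0.014,"wx":0,"wy":0,"wz":0},
    {"claw":0.085,"dx":0,"dy":0,"dz":0.01,"wx":0,"wy":0,"wz":0},
    {"claw":0.085,"dx":0,"dy":0,"dz":0,"wx":0,"wy":0,"wz":0},
    {"claw":0.05,"dx":0,"dy":0,"dz":0,"wx":0,"wy":0,"wz":0},
    {"claw":0.05,"dx":0,"dy":0,"dz":0,"wx":0,"wy":0,"wz":0},
    {"claw":0.05,"dx":0,"dy":0,"dz":0,"wx":0,"wy":0,"wz":0},
    {"claw":0.05,"dx":0,"dy":0,"dz":0,"wx":0,"wy":0,"wz":0},
    {"claw":0.05,"dx":0,"dy":0,"dz":0,"wx":0,"wy":0,"wz":0}
  ],
  "newtons": 30
}}

```text
t: 3.9
eef_pos: [0.4721, 0.2323, 0.0772]
tool_rot: [-0.0, 0.688, 0.726, 0.001]
contact_force: [-2.2, -0.4, 6.4]
gripper_width: 0.701
grasp_force: 32.3
```

Emit:
{"fn": "drive_tool", "kwargs": {
  "increments": [
    {"claw":0.05,"dx":0,"dy":0,"dz":-0.01,"wx":0,"wy":0,"wz":0},
    {"claw":0.05,"dx":0,"dy":0,"dz":-0.03,"wx":0,"wy":0,"wz":0},
    {"claw":0.05,"dx":0,"dy":0,"dz":-0.045,"wx":0,"wy":0,"wz":0},
    {"claw":0.05,"dx":0,"dy":0,"dz":-0.045,"wx":0,"wy":0,"wz":0},
    {"claw":0.05,"dx":0,"dy":0,"dz":-0.045,"wx":0,"wy":0,"wz":0},
    {"claw":0.05,"dx":-0.02,"dy":0.003,"dz":-0.035,"wx":0,"wy":0,"wz":0},
    {"claw":0.05,"dx":-0.04,"dy":0.008,"dz":0,"wx":0,"wy":0,"wz":0},
    {"claw":0.05,"dx":-0.045,"dy":0.01,"dz":0,"wx":0,"wy":0,"wz":0},
    {"claw":0.05,"dx":-0.045,"dy":0.01,"dz":0,"wx":0,"wy":0,"wz":0},
    {"claw":0.05,"dx":-0.045,"dy":0.01,"dz":0,"wx":0,"wy":0,"wz":0},
    {"claw":0.05,"dx":-0.045,"dy":0,"dz":0,"wx":0,"wy":0,"wz":0},
    {"claw":0.05,"dx":-0.045,"dy":0,"dz":0,"wx":0,"wy":0,"wz":0},
    {"claw":0.05,"dx":-0.045,"dy":0,"dz":0,"wx":0,"wy":0,"wz":0},
    {"claw":0.05,"dx":-0.045,"dy":0,"dz":0,"wx":0,"wy":0,"wz":0},
    {"claw":0.05,"dx":-0.03,"dy":0,"dz":0,"wx":0,"wy":0,"wz":0},
    {"claw":0.05,"dx":0,"dy":0,"dz":0,"wx":0,"wy":0,"wz":0},
    {"claw":0.05,"dx":0,"dy":0,"dz":0,"wx":0,"wy":0,"wz":0}
  ]
}}

```text
t: 6.02
eef_pos: [0.5341, -0.1696, 0.2863]
tool_rot: [-0.0, 0.688, 0.726, 0.0]
contact_force: [-0.1, 1.0, -1.6]
gripper_width: 0.703
grasp_force: 33.6
```

```bash
python3 - <<'E'
from h import *
to(.536,-.176,.087)
for n in("scene","top"):
  p,d=read_camera(n);W=cloud(n,d);A=W.reshape(-1,3);c=p.reshape(-1,3).astype(int)
  m=(A[:,2]>.19)&(A[:,2]<.31)&(np.hypot(A[:,0]-.536,A[:,1]+.176)<.06)&(c[:,2]>c[:,0]+15)&(c[:,2]>60)
  S=A[m];print(n,len(S))
  if len(S)>15: print(S.min(0).round(3),S.max(0).round(3),circ(S,.031))
  S=A[(np.hypot(A[:,0]-.536,A[:,1]+.176)<.06)&(A[:,2]>.046)&(A[:,2]<.06)];print("white",len(S),circ(S,.04) if len(S)>20 else "")
  if n=="scene":cv2.imwrite("pics/a2.png",cv2.resize(p[40:240,100:360,::-1],None,fx=2,fy=2))
E
```

```text
t 6.03 pos [ 0.5341 -0.1696  0.2863] d [ -6.7   1.6 199.3] turn [-0.01 -0.04 -0.02] f [-0.1  1.  -1.6] 0.703 33.60429193569871
scene 40
[ 0.505 -0.18   0.217] [ 0.565 -0.14   0.285] (array([ 0.53823735, -0.17264411]), np.float64(0.0023397915120809765))
white 163 (array([ 0.53739201, -0.17494782]), np.float64(0.0017701232694672215))
top 395
[ 0.505 -0.191  0.208] [ 0.562 -0.138  0.286] (array([ 0.53380153, -0.14875475]), np.float64(0.007699168287925727))
white 230 (array([ 0.53495843, -0.17700988]), np.float64(0.0017233117704648997))
```

View pics/a2.png

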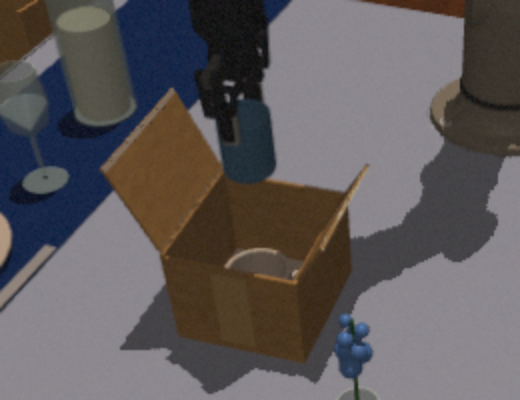

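The blue cup is held upright above the carton (crop 248,140) and the white cup is visible inside. Lowering.

Emit:
{"fn": "drive_tool", "kwargs": {
  "increments": [
    {"claw":0.05,"dx":-0.0065,"dy":0.0015,"dz":0.02,"wx":0,"wy":0,"wz":0},
    {"claw":0.05,"dx":0,"dy":0,"dz":0.035,"wx":0,"wy":0,"wz":0},
    {"claw":0.05,"dx":0,"dy":0,"dz":0.035,"wx":0,"wy":0,"wz":0},
    {"claw":0.05,"dx":0,"dy":0,"dz":0.025,"wx":0,"wy":0,"wz":0},
    {"claw":0.05,"dx":0,"dy":0,"dz":0.015,"wx":0,"wy":0,"wz":0},
    {"claw":0.05,"dx":0,"dy":0,"dz":0.015,"wx":0,"wy":0,"wz":0},
    {"claw":0.05,"dx":0,"dy":0,"dz":0.01,"wx":0,"wy":0,"wz":0},
    {"claw":0.05,"dx":0,"dy":0,"dz":0.01,"wx":0,"wy":0,"wz":0},
    {"claw":0.05,"dx":0,"dy":0,"dz":0.01,"wx":0,"wy":0,"wz":0},
    {"claw":0.05,"dx":0,"dy":0,"dz":0.01,"wx":0,"wy":0,"wz":0},
    {"claw":0.05,"dx":0,"dy":0,"dz":0.006,"wx":0,"wy":0,"wz":0},
    {"claw":0.05,"dx":0,"dy":0,"dz":0.004,"wx":0,"wy":0,"wz":0},
    {"claw":0.05,"dx":0,"dy":0,"dz":0,"wx":0,"wy":0,"wz":0},
    {"claw":0.05,"dx":0,"dy":0,"dz":0,"wx":0,"wy":0,"wz":0}
  ]
}}

```text
t: 7.88
eef_pos: [0.5364, -0.1768, 0.0915]
tool_rot: [0.0, 0.688, 0.726, 0.0]
contact_force: [0.3, -0.1, -2.0]
gripper_width: 0.699
grasp_force: 33.5
```

Emit:
{"fn": "drive_tool", "kwargs": {
  "increments": [
    {"claw":0.05,"dx":0,"dy":0,"dz":0.001,"wx":0,"wy":0,"wz":0},
    {"claw":0.05,"dx":0,"dy":0,"dz":0.001,"wx":0,"wy":0,"wz":0},
    {"claw":0.05,"dx":0,"dy":0,"dz":0.001,"wx":0,"wy":0,"wz":0},
    {"claw":0.05,"dx":0,"dy":0,"dz":0.001,"wx":0,"wy":0,"wz":0},
    {"claw":0.05,"dx":0,"dy":0,"dz":0,"wx":0,"wy":0,"wz":0},
    {"claw":0.05,"dx":0,"dy":0,"dz":0,"wx":0,"wy":0,"wz":0}
  ]
}}

```text
t: 8.62
eef_pos: [0.5362, -0.1767, 0.0873]
tool_rot: [0.0, 0.688, 0.726, -0.0]
contact_force: [0.1, -0.2, -0.7]
gripper_width: 0.7
grasp_force: 33.6
```

Emit:
{"fn": "drive_tool", "kwargs": {
  "increments": [
    {"claw":0.05,"dx":0,"dy":0,"dz":0.0007,"wx":0,"wy":0,"wz":0},
    {"claw":0.05,"dx":0,"dy":0,"dz":0,"wx":0,"wy":0,"wz":0},
    {"claw":0.05,"dx":0,"dy":0,"dz":0,"wx":0,"wy":0,"wz":0}
  ]
}}

```text
t: 9.0
eef_pos: [0.5362, -0.1769, 0.0872]
tool_rot: [-0.0, 0.688, 0.726, 0.0]
contact_force: [-3.2, -0.0, 6.4]
gripper_width: 0.698
grasp_force: 34.5
```

Emit:
{"fn": "drive_tool", "kwargs": {
  "increments": [
    {"claw":0.066,"dx":0,"dy":0,"dz":0,"wx":0,"wy":0,"wz":0},
    {"claw":0.075,"dx":0,"dy":0,"dz":0,"wx":0,"wy":0,"wz":0},
    {"claw":0.08,"dx":0,"dy":0,"dz":0,"wx":0,"wy":0,"wz":0},
    {"claw":0.08,"dx":0,"dy":0,"dz":-0.01,"wx":0,"wy":0,"wz":0},
    {"claw":0.08,"dx":0,"dy":0,"dz":-0.03,"wx":0,"wy":0,"wz":0},
    {"claw":0.08,"dx":0,"dy":0,"dz":-0.05,"wx":0,"wy":0,"wz":0},
    {"claw":0.08,"dx":0,"dy":0,"dz":-0.05,"wx":0,"wy":0,"wz":0},
    {"claw":0.08,"dx":0.01,"dy":0,"dz":-0.04,"wx":0,"wy":0,"wz":0},
    {"claw":0.08,"dx":0.045,"dy":0.01,"dz":0,"wx":0,"wy":0,"wz":0},
    {"claw":0.08,"dx":0.045,"dy":0.01,"dz":0,"wx":0,"wy":0,"wz":0},
    {"claw":0.08,"dx":0.05,"dy":0.01,"dz":0,"wx":0,"wy":0,"wz":0},
    {"claw":0.08,"dx":0.05,"dy":0.01,"dz":0,"wx":0,"wy":0,"wz":0},
    {"claw":0.08,"dx":0.05,"dy":0.01,"dz":0,"wx":0,"wy":0,"wz":0},
    {"claw":0.08,"dx":0.05,"dy":0.01,"dz":0.02,"wx":0,"wy":0,"wz":0},
    {"claw":0.08,"dx":0.05,"dy":0.015,"dz":0.03,"wx":0,"wy":0,"wz":0},
    {"claw":0.08,"dx":0.045,"dy":0.019,"dz":0.04,"wx":0,"wy":0,"wz":0},
    {"claw":0.08,"dx":0,"dy":0,"dz":0,"wx":0,"wy":0,"wz":0},
    {"claw":0.08,"dx":0,"dy":0,"dz":0,"wx":0,"wy":0,"wz":0}
  ]
}}

```text
t: 11.25
eef_pos: [0.6089, 0.2215, 0.1774]
tool_rot: [0.0, 0.688, 0.726, -0.0]
contact_force: [0.1, -0.1, 0.8]
gripper_width: 0.939
grasp_force: 0.0
```

```bash
python3 - <<'E'
from h import *
to(.6093,.2229,.101)
for n in("scene","top"):
  p,d=read_camera(n);W=cloud(n,d);A=W.reshape(-1,3)
  S=A[(np.hypot(A[:,0]-.536,A[:,1]+.177)<.045)&(A[:,2]>.075)&(A[:,2]<.095)];print(n,"blue",len(S),circ(S,.029),np.percentile(S[:,2],[5,50,95]).round(4))
E
```

```text
t 11.25 pos [0.6089 0.2215 0.1774] d [ 1.5  0.5 76.4] turn [ 0.01  0.06 -0.06] f [ 0.1 -0.1  0.8] 0.939 0.0
scene blue 209 (array([ 0.5370242 , -0.17398636]), np.float64(0.0013996139245798147)) [0.0757 0.0825 0.0871]
top blue 200 (array([ 0.53489079, -0.17574408]), np.float64(0.001252240525219313)) [0.0766 0.0835 0.087 ]
```

Emit:
{"fn": "drive_tool", "kwargs": {
  "increments": [
    {"claw":0.08,"dx":0.0015,"dy":0.0005,"dz":0.03,"wx":0,"wy":0,"wz":0},
    {"claw":0.08,"dx":0,"dy":0,"dz":0.026,"wx":0,"wy":0,"wz":0},
    {"claw":0.08,"dx":0,"dy":0,"dz":0.012,"wx":0,"wy":0,"wz":0},
    {"claw":0.08,"dx":0,"dy":0,"dz":0.008,"wx":0,"wy":0,"wz":0},
    {"claw":0.08,"dx":0,"dy":0,"dz":0,"wx":0,"wy":0,"wz":0},
    {"claw":0.03,"dx":0,"dy":0,"dz":0,"wx":0,"wy":0,"wz":0},
    {"claw":0.03,"dx":0,"dy":0,"dz":0,"wx":0,"wy":0,"wz":0},
    {"claw":0.03,"dx":0,"dy":0,"dz":0,"wx":0,"wy":0,"wz":0},
    {"claw":0.03,"dx":0,"dy":0,"dz":0,"wx":0,"wy":0,"wz":0},
    {"claw":0.03,"dx":0,"dy":0,"dz":0,"wx":0,"wy":0,"wz":0},
    {"claw":0.03,"dx":0,"dy":0,"dz":0,"wx":0,"wy":0,"wz":0}
  ],
  "newtons": 30
}}

```text
t: 12.72
eef_pos: [0.6095, 0.2241, 0.1019]
tool_rot: [0.0, 0.688, 0.726, 0.001]
contact_force: [-1.8, -0.7, 5.9]
gripper_width: 0.499
grasp_force: 30.4
```

Emit:
{"fn": "drive_tool", "kwargs": {
  "increments": [
    {"claw":0.03,"dx":0,"dy":0,"dz":-0.01,"wx":0,"wy":0,"wz":0},
    {"claw":0.03,"dx":0,"dy":0,"dz":-0.03,"wx":0,"wy":0,"wz":0},
    {"claw":0.03,"dx":0,"dy":0,"dz":-0.045,"wx":0,"wy":0,"wz":0},
    {"claw":0.03,"dx":0,"dy":0,"dz":-0.045,"wx":0,"wy":0,"wz":0},
    {"claw":0.03,"dx":0,"dy":0,"dz":-0.045,"wx":0,"wy":0,"wz":0},
    {"claw":0.03,"dx":-0.02,"dy":-0.01,"dz":-0.035,"wx":0,"wy":0,"wz":0},
    {"claw":0.03,"dx":-0.04,"dy":-0.015,"dz":0,"wx":0,"wy":0,"wz":0},
    {"claw":0.03,"dx":-0.045,"dy":-0.015,"dz":0,"wx":0,"wy":0,"wz":0},
    {"claw":0.03,"dx":-0.045,"dy":-0.015,"dz":0,"wx":0,"wy":0,"wz":0},
    {"claw":0.03,"dx":-0.045,"dy":-0.01,"dz":0,"wx":0,"wy":0,"wz":0},
    {"claw":0.03,"dx":-0.045,"dy":-0.01,"dz":0,"wx":0,"wy":0,"wz":0},
    {"claw":0.03,"dx":-0.045,"dy":-0.01,"dz":0,"wx":0,"wy":0,"wz":0},
    {"claw":0.03,"dx":-0.045,"dy":-0.01,"dz":0,"wx":0,"wy":0,"wz":0},
    {"claw":0.03,"dx":-0.04,"dy":0,"dz":0,"wx":0,"wy":0,"wz":0},
    {"claw":0.03,"dx":-0.02,"dy":0,"dz":0,"wx":0,"wy":0,"wz":0},
    {"claw":0.03,"dx":0,"dy":0,"dz":0,"wx":0,"wy":0,"wz":0},
    {"claw":0.03,"dx":0,"dy":0,"dz":0,"wx":0,"wy":0,"wz":0}
  ]
}}

```text
t: 14.85
eef_pos: [0.5351, -0.1695, 0.3108]
tool_rot: [-0.0, 0.688, 0.726, 0.0]
contact_force: [0.0, -0.2, -1.5]
gripper_width: 0.495
grasp_force: 31.2
```

```bash
python3 - <<'E'
from h import *
to(.536,-.1755,.117)
p,d=read_camera("scene");W=cloud("scene",d);A=W.reshape(-1,3);c=p.reshape(-1,3).astype(int)
m=(A[:,2]>.19)&(A[:,2]<.29)&(np.hypot(A[:,0]-.536,A[:,1]+.172)<.06)&(c[:,0]>c[:,2]+40)
S=A[m];print(len(S));
for a in(.2,.225,.25):
  B=S[(S[:,2]>a)&(S[:,2]<a+.025)]
  if len(B)>8:print(a,circ(B,.0215))
cv2.imwrite("pics/a3.png",cv2.resize(p[40:240,100:360,::-1],None,fx=2,fy=2))
E
```

```text
t 14.85 pos [ 0.5351 -0.1695  0.3108] d [ -6.2   0.6 193.8] turn [-0.02 -0.05  0.02] f [ 0.  -0.2 -1.5] 0.495 31.1538471467793
483
0.2 (array([ 0.53369808, -0.17069496]), np.float64(0.0013989649981264716))
0.225 (array([ 0.53473913, -0.17058148]), np.float64(0.0011364993003644625))
0.25 (array([ 0.53470919, -0.169384  ]), np.float64(0.0011718604317807518))
```

View pics/a3.png

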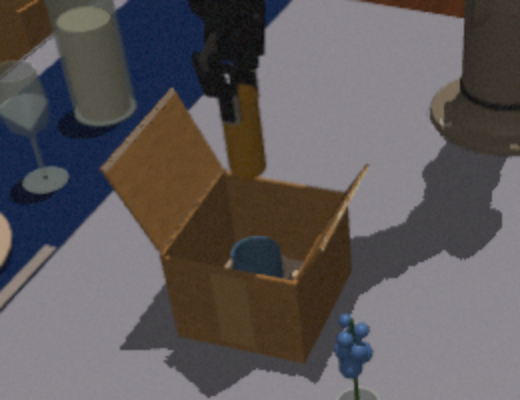

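The brass cup is held upright (crop 245,130) and blue stands seated in white (crop 257,253). Lowering.

Emit:
{"fn": "drive_tool", "kwargs": {
  "increments": [
    {"claw":0.03,"dx":-0.005,"dy":0.0012,"dz":0.02,"wx":0,"wy":0,"wz":0},
    {"claw":0.03,"dx":0,"dy":0,"dz":0.035,"wx":0,"wy":0,"wz":0},
    {"claw":0.03,"dx":0,"dy":0,"dz":0.03,"wx":0,"wy":0,"wz":0},
    {"claw":0.03,"dx":0,"dy":0,"dz":0.02,"wx":0,"wy":0,"wz":0},
    {"claw":0.03,"dx":0,"dy":0,"dz":0.01,"wx":0,"wy":0,"wz":0},
    {"claw":0.03,"dx":0,"dy":0,"dz":0.01,"wx":0,"wy":0,"wz":0},
    {"claw":0.03,"dx":0,"dy":0,"dz":0.01,"wx":0,"wy":0,"wz":0},
    {"claw":0.03,"dx":0,"dy":0,"dz":0.01,"wx":0,"wy":0,"wz":0},
    {"claw":0.03,"dx":0,"dy":0,"dz":0.01,"wx":0,"wy":0,"wz":0},
    {"claw":0.03,"dx":0,"dy":0,"dz":0.01,"wx":0,"wy":0,"wz":0},
    {"claw":0.03,"dx":0,"dy":0,"dz":0.01,"wx":0,"wy":0,"wz":0},
    {"claw":0.03,"dx":0,"dy":0,"dz":0.01,"wx":0,"wy":0,"wz":0},
    {"claw":0.03,"dx":0,"dy":0,"dz":0.004,"wx":0,"wy":0,"wz":0},
    {"claw":0.03,"dx":0,"dy":0,"dz":0.002,"wx":0,"wy":0,"wz":0},
    {"claw":0.03,"dx":0,"dy":0,"dz":0,"wx":0,"wy":0,"wz":0},
    {"claw":0.03,"dx":0,"dy":0,"dz":0,"wx":0,"wy":0,"wz":0}
  ]
}}

```text
t: 16.9
eef_pos: [0.5369, -0.1757, 0.1203]
tool_rot: [0.0, 0.688, 0.726, 0.0]
contact_force: [0.1, 0.2, -3.2]
gripper_width: 0.499
grasp_force: 31.2
```

Emit:
{"fn": "drive_tool", "kwargs": {
  "increments": [
    {"claw":0.03,"dx":0,"dy":0,"dz":0.001,"wx":0,"wy":0,"wz":0},
    {"claw":0.03,"dx":0,"dy":0,"dz":0.001,"wx":0,"wy":0,"wz":0},
    {"claw":0.03,"dx":0,"dy":0,"dz":0.001,"wx":0,"wy":0,"wz":0},
    {"claw":0.03,"dx":0,"dy":0,"dz":0.0006,"wx":0,"wy":0,"wz":0},
    {"claw":0.03,"dx":0,"dy":0,"dz":0,"wx":0,"wy":0,"wz":0},
    {"claw":0.03,"dx":0,"dy":0,"dz":0,"wx":0,"wy":0,"wz":0}
  ]
}}

```text
t: 17.65
eef_pos: [0.5367, -0.1758, 0.1169]
tool_rot: [0.0, 0.688, 0.726, 0.0]
contact_force: [-2.3, 1.0, 4.7]
gripper_width: 0.496
grasp_force: 31.7
```

Emit:
{"fn": "drive_tool", "kwargs": {
  "increments": [
    {"claw":0.046,"dx":0,"dy":0,"dz":0,"wx":0,"wy":0,"wz":0},
    {"claw":0.055,"dx":0,"dy":0,"dz":0,"wx":0,"wy":0,"wz":0},
    {"claw":0.065,"dx":0,"dy":0,"dz":0,"wx":0,"wy":0,"wz":0},
    {"claw":0.065,"dx":0,"dy":0,"dz":0,"wx":0,"wy":0,"wz":0},
    {"claw":0.065,"dx":0,"dy":0,"dz":-0.01,"wx":0,"wy":0,"wz":0},
    {"claw":0.065,"dx":0,"dy":0,"dz":-0.03,"wx":0,"wy":0,"wz":0},
    {"claw":0.065,"dx":0,"dy":0,"dz":-0.05,"wx":0,"wy":0,"wz":0},
    {"claw":0.0,"dx":0,"dy":0,"dz":-0.05,"wx":0,"wy":0,"wz":0},
    {"claw":0.0,"dx":0.025,"dy":-0.002,"dz":-0.01,"wx":0,"wy":0,"wz":0},
    {"claw":0.0,"dx":0.05,"dy":0,"dz":0,"wx":0,"wy":0,"wz":0},
    {"claw":0.0,"dx":0.05,"dy":0,"dz":0,"wx":0,"wy":0,"wz":0},
    {"claw":0.0,"dx":0.05,"dy":0,"dz":0,"wx":0,"wy":0,"wz":0},
    {"claw":0.0,"dx":0,"dy":0,"dz":0.03,"wx":0,"wy":0,"wz":0},
    {"claw":0.0,"dx":0,"dy":0,"dz":0.03,"wx":0,"wy":0,"wz":0},
    {"claw":0.0,"dx":0,"dy":0,"dz":0.015,"wx":0,"wy":0,"wz":0},
    {"claw":0.0,"dx":0,"dy":0,"dz":0,"wx":0,"wy":0,"wz":0},
    {"claw":0.0,"dx":0,"dy":0,"dz":0,"wx":0,"wy":0,"wz":0}
  ]
}}

```text
t: 19.77
eef_pos: [0.526, -0.0013, 0.1925]
tool_rot: [0.001, 0.688, 0.726, 0.001]
contact_force: [-0.0, -0.5, -0.4]
gripper_width: -0.003
grasp_force: 0.0
```

```bash
cat >> h.py <<'E'
def loc(y,z,x=0):  # carton-local target for TCP
    a=np.radians(3.1);to(.5345+x*np.cos(a)-y*np.sin(a),-.167+x*np.sin(a)+y*np.cos(a),z)
E
python3 - <<'E'
from h import *
loc(.165,.190)
for n in("scene","top"):
  p,d=read_camera(n);W=cloud(n,d);A=W.reshape(-1,3)
  S=A[(np.hypot(A[:,0]-.536,A[:,1]+.175)<.035)&(A[:,2]>.105)&(A[:,2]<.128)];print(n,"brass",len(S),circ(S,.02),np.percentile(S[:,2],[5,50,95]).round(4))
  S=A[(np.hypot(A[:,0]-.536,A[:,1]+.175)<.045)&(A[:,2]>.075)&(A[:,2]<.095)];print(n,"blue",len(S),circ(S,.029))
cv2.imwrite("pics/a4.png",cv2.resize(p[160:290,370:570,::-1],None,fx=3,fy=3))
E
```

```text
t 19.77 pos [ 0.526  -0.0013  0.1925] d [-0.9 -0.5  2.5] turn [ 0.09 -0.01 -0.07] f [-0.  -0.5 -0.4] -0.003 0.0
scene brass 144 (array([ 0.5374679 , -0.17517867]), np.float64(0.0013364766720208696)) [0.1056 0.1118 0.1161]
scene blue 252 (array([ 0.53473212, -0.17534877]), np.float64(0.0046885264453125144))
top brass 111 (array([ 0.53565101, -0.17669559]), np.float64(0.0009648694664515044)) [0.1073 0.1131 0.1163]
top blue 236 (array([ 0.53471086, -0.17562656]), np.float64(0.004092072008411957))
```

View pics/a4.png

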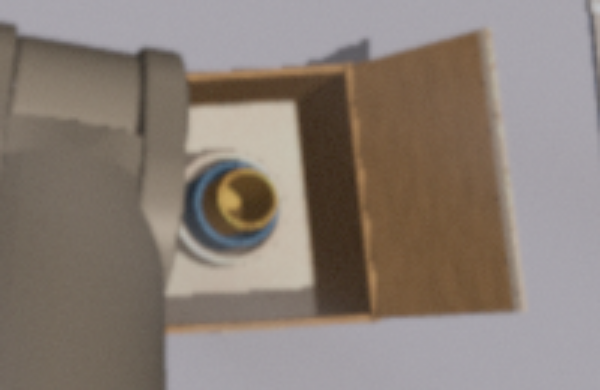

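White, blue and brass are nested upright (crop 230,205). Folding the narrow flap now.

Emit:
{"fn": "drive_tool", "kwargs": {
  "increments": [
    {"claw":0,"dx":-0.02,"dy":0,"dz":0,"wx":0,"wy":0,"wz":0},
    {"claw":0,"dx":-0.015,"dy":0,"dz":0,"wx":0,"wy":0,"wz":0},
    {"claw":0,"dx":-0.01,"dy":0,"dz":0,"wx":0,"wy":0,"wz":0},
    {"claw":0,"dx":-0.01,"dy":0,"dz":0,"wx":0,"wy":0,"wz":0},
    {"claw":0,"dx":-0.01,"dy":0,"dz":0,"wx":0,"wy":0,"wz":0},
    {"claw":0,"dx":-0.01,"dy":0,"dz":0,"wx":0,"wy":0,"wz":0},
    {"claw":0,"dx":-0.01,"dy":0,"dz":0,"wx":0,"wy":0,"wz":0},
    {"claw":0,"dx":-0.01,"dy":0,"dz":0.001,"wx":0,"wy":0,"wz":0},
    {"claw":0,"dx":-0.007,"dy":0,"dz":0.002,"wx":0,"wy":0,"wz":0},
    {"claw":0,"dx":-0.004,"dy":0,"dz":0.004,"wx":0,"wy":0,"wz":0},
    {"claw":0,"dx":-0.004,"dy":0,"dz":0.005,"wx":0,"wy":0,"wz":0},
    {"claw":0,"dx":-0.003,"dy":0,"dz":0.006,"wx":0,"wy":0,"wz":0},
    {"claw":0,"dx":-0.002,"dy":0,"dz":0.006,"wx":0,"wy":0,"wz":0},
    {"claw":0,"dx":0,"dy":0,"dz":0.005,"wx":0,"wy":0,"wz":0},
    {"claw":0,"dx":0,"dy":0,"dz":0.002,"wx":0,"wy":0,"wz":0},
    {"claw":0,"dx":0,"dy":0,"dz":0,"wx":0,"wy":0,"wz":0},
    {"claw":0,"dx":0,"dy":0,"dz":0,"wx":0,"wy":0,"wz":0}
  ]
}}

```text
t: 22.0
eef_pos: [0.5314, -0.1155, 0.1604]
tool_rot: [-0.0, 0.688, 0.726, 0.0]
contact_force: [-0.1, 0.5, 0.1]
gripper_width: 0.003
grasp_force: 0.0
```

Emit:
{"fn": "drive_tool", "kwargs": {
  "increments": [
    {"claw":0,"dx":0,"dy":0,"dz":0.001,"wx":0,"wy":0,"wz":0},
    {"claw":0,"dx":0,"dy":0,"dz":0.0008,"wx":0,"wy":0,"wz":0},
    {"claw":0,"dx":0,"dy":0,"dz":0,"wx":0,"wy":0,"wz":0},
    {"claw":0,"dx":0,"dy":0,"dz":0,"wx":0,"wy":0,"wz":0}
  ]
}}

```text
t: 22.5
eef_pos: [0.5316, -0.1156, 0.1595]
tool_rot: [-0.0, 0.688, 0.726, 0.001]
contact_force: [-2.3, 1.0, 9.6]
gripper_width: 0.002
grasp_force: 4.8
```

Emit:
{"fn": "drive_tool", "kwargs": {
  "increments": [
    {"claw":0,"dx":0,"dy":0,"dz":-0.02,"wx":0,"wy":0,"wz":0},
    {"claw":0,"dx":0,"dy":0,"dz":-0.045,"wx":0,"wy":0,"wz":0},
    {"claw":0,"dx":0,"dy":0,"dz":-0.045,"wx":0,"wy":0,"wz":0},
    {"claw":0,"dx":0,"dy":0,"dz":-0.04,"wx":0,"wy":0,"wz":0},
    {"claw":0,"dx":-0.04,"dy":0,"dz":0,"wx":0,"wy":0,"wz":0},
    {"claw":0,"dx":-0.045,"dy":0,"dz":0,"wx":0,"wy":0,"wz":0},
    {"claw":0,"dx":-0.045,"dy":0,"dz":0,"wx":0,"wy":0,"wz":0},
    {"claw":0,"dx":-0.045,"dy":0,"dz":0,"wx":0,"wy":0,"wz":0},
    {"claw":0,"dx":-0.045,"dy":0,"dz":0,"wx":0,"wy":0,"wz":0},
    {"claw":0,"dx":-0.035,"dy":0,"dz":0,"wx":0,"wy":0,"wz":0},
    {"claw":0,"dx":0,"dy":0,"dz":0.035,"wx":0,"wy":0,"wz":0},
    {"claw":0,"dx":0,"dy":0,"dz":0.04,"wx":0,"wy":0,"wz":0},
    {"claw":0,"dx":0,"dy":0,"dz":0,"wx":0,"wy":0,"wz":0},
    {"claw":0,"dx":0,"dy":0,"dz":0,"wx":0,"wy":0,"wz":0}
  ]
}}

```text
t: 24.25
eef_pos: [0.5456, -0.3709, 0.235]
tool_rot: [0.001, 0.688, 0.726, 0.0]
contact_force: [0.0, 1.0, 0.5]
gripper_width: 0.0
grasp_force: 0.0
```

```bash
python3 - <<'E'
from h import *
loc(-.200,.232)
p,d=read_camera("top");W=cloud("top",d);S=W.reshape(-1,3)
for lo,hi in((-.12,-.09),(-.145,-.12)):
  B=S[(S[:,1]>lo)&(S[:,1]<hi)&(S[:,0]>.46)&(S[:,0]<.61)&(S[:,2]>.1)];print(len(B),np.percentile(B[:,2],[5,50,95]).round(4))
p,d=read_camera("scene")
cv2.imwrite("pics/a5.png",cv2.resize(p[40:240,100:360,::-1],None,fx=2,fy=2))
E
```

```text
t 24.25 pos [ 0.5456 -0.3709  0.235 ] d [ 4.2 -0.1  3. ] turn [ 0.07  0.06 -0.03] f [0.  1.  0.5] 0.0 0.0
1044 [0.131  0.1338 0.1367]
820 [0.1312 0.1338 0.1363]
```

View pics/a5.png

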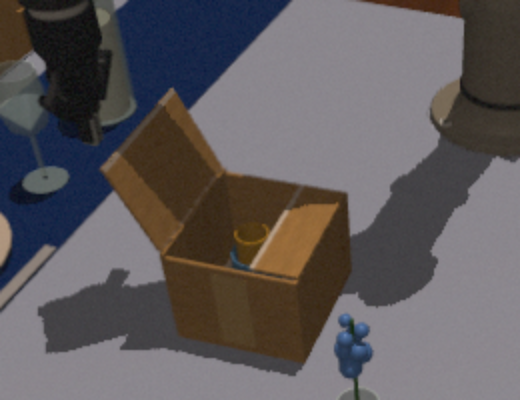

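The narrow flap is level (crop 295,240). Folding the wide flap the same way.

Emit:
{"fn": "drive_tool", "kwargs": {
  "increments": [
    {"claw":0,"dx":0.03,"dy":0,"dz":0,"wx":0,"wy":0,"wz":0},
    {"claw":0,"dx":0.03,"dy":0,"dz":0,"wx":0,"wy":0,"wz":0},
    {"claw":0,"dx":0.02,"dy":0,"dz":0,"wx":0,"wy":0,"wz":0},
    {"claw":0,"dx":0.015,"dy":0,"dz":0,"wx":0,"wy":0,"wz":0},
    {"claw":0,"dx":0.015,"dy":0,"dz":0,"wx":0,"wy":0,"wz":0},
    {"claw":0,"dx":0.015,"dy":0,"dz":0,"wx":0,"wy":0,"wz":0},
    {"claw":0,"dx":0.015,"dy":0,"dz":0.001,"wx":0,"wy":0,"wz":0},
    {"claw":0,"dx":0.012,"dy":0,"dz":0.003,"wx":0,"wy":0,"wz":0},
    {"claw":0,"dx":0.01,"dy":0,"dz":0.007,"wx":0,"wy":0,"wz":0},
    {"claw":0,"dx":0.008,"dy":0,"dz":0.008,"wx":0,"wy":0,"wz":0},
    {"claw":0,"dx":0.006,"dy":0,"dz":0.009,"wx":0,"wy":0,"wz":0},
    {"claw":0,"dx":0.005,"dy":0,"dz":0.009,"wx":0,"wy":0,"wz":0},
    {"claw":0,"dx":0.004,"dy":0,"dz":0.009,"wx":0,"wy":0,"wz":0},
    {"claw":0,"dx":0.002,"dy":0,"dz":0.009,"wx":0,"wy":0,"wz":0},
    {"claw":0,"dx":0.001,"dy":0,"dz":0.008,"wx":0,"wy":0,"wz":0},
    {"claw":0,"dx":0,"dy":0,"dz":0.005,"wx":0,"wy":0,"wz":0},
    {"claw":0,"dx":0,"dy":0,"dz":0,"wx":0,"wy":0,"wz":0},
    {"claw":0,"dx":0,"dy":0,"dz":0,"wx":0,"wy":0,"wz":0}
  ]
}}

```text
t: 26.6
eef_pos: [0.5351, -0.183, 0.1658]
tool_rot: [0.0, 0.688, 0.726, 0.0]
contact_force: [1.6, -0.3, 0.2]
gripper_width: -0.001
grasp_force: 0.0
```

Tip is at 0.1408 and the flap top should end at 0.1395, so press slowly.

Emit:
{"fn": "drive_tool", "kwargs": {
  "increments": [
    {"claw":0,"dx":0,"dy":0,"dz":0.001,"wx":0,"wy":0,"wz":0},
    {"claw":0,"dx":0,"dy":0,"dz":0.0008,"wx":0,"wy":0,"wz":0},
    {"claw":0,"dx":0,"dy":0,"dz":0,"wx":0,"wy":0,"wz":0},
    {"claw":0,"dx":0,"dy":0,"dz":0,"wx":0,"wy":0,"wz":0}
  ]
}}

```text
t: 27.1
eef_pos: [0.5352, -0.1828, 0.1645]
tool_rot: [0.0, 0.688, 0.726, 0.0]
contact_force: [-1.0, 0.5, 7.5]
gripper_width: -0.005
grasp_force: 3.2
```

Firm contact at the closed height. Lift clear and check.

Emit:
{"fn": "drive_tool", "kwargs": {
  "increments": [
    {"claw":0,"dx":0,"dy":0,"dz":-0.01,"wx":0,"wy":0,"wz":0},
    {"claw":0,"dx":0,"dy":0,"dz":-0.04,"wx":0,"wy":0,"wz":0},
    {"claw":0,"dx":0,"dy":0,"dz":-0.05,"wx":0,"wy":0,"wz":0},
    {"claw":0,"dx":0.045,"dy":0,"dz":-0.02,"wx":0,"wy":0,"wz":0},
    {"claw":0,"dx":0.045,"dy":0,"dz":0,"wx":0,"wy":0,"wz":0},
    {"claw":0,"dx":0.045,"dy":0,"dz":0,"wx":0,"wy":0,"wz":0},
    {"claw":0,"dx":0.045,"dy":0,"dz":0,"wx":0,"wy":0,"wz":0},
    {"claw":0,"dx":0.045,"dy":0,"dz":0,"wx":0,"wy":0,"wz":0},
    {"claw":0,"dx":0.02,"dy":0,"dz":0,"wx":0,"wy":0,"wz":0},
    {"claw":0,"dx":0,"dy":0,"dz":0,"wx":0,"wy":0,"wz":0},
    {"claw":0,"dx":0,"dy":0,"dz":0,"wx":0,"wy":0,"wz":0}
  ]
}}

```text
t: 28.48
eef_pos: [0.522, 0.0605, 0.2841]
tool_rot: [0.0, 0.689, 0.725, 0.0]
contact_force: [0.3, -0.9, 0.2]
gripper_width: 0.0
grasp_force: 0.0
```

```bash
python3 - <<'E'
from h import *
p,d=read_camera("top");S=cloud("top",d).reshape(-1,3)
for lo,hi in((-.12,-.1),(-.16,-.14),(-.19,-.17),(-.22,-.2),(-.245,-.225)):
  B=S[(S[:,1]>lo)&(S[:,1]<hi)&(S[:,0]>.46)&(S[:,0]<.61)&(S[:,2]>.1)];print(len(B),np.percentile(B[:,2],[5,50,95]).round(4))
p,d=read_camera("scene");cv2.imwrite("pics/a6.png",p[:,:,::-1])
E
```

```text
698 [0.131  0.1339 0.1366]
700 [0.1358 0.1389 0.1415]
701 [0.1358 0.1389 0.1416]
699 [0.1362 0.1389 0.1419]
694 [0.136  0.1389 0.1415]
```

View pics/a6.png

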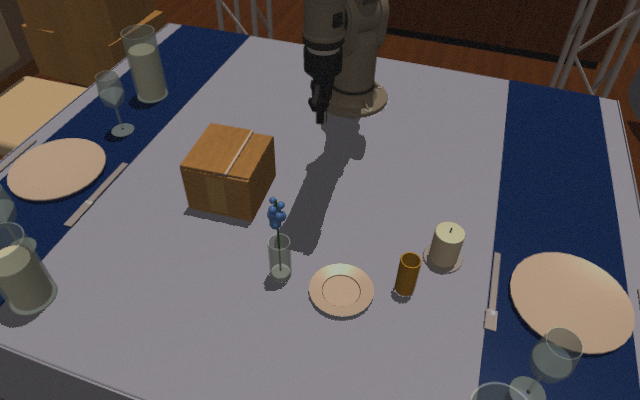

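The carton is closed (230,170) with both flaps level. The candle (447,243), vase (280,257) and plate (341,290) have not moved.

```bash
python3 -c "
from station import *
print(hand_in())"
```

```text
the job is handed in; nothing more can be done
None
```

The blue holder stands in the white one and the brass in the blue, each lowered until it touched bottom. The carton is closed, narrow flap first and then wide, both level, with the candle, vase and plate untouched; I handed it in at about 29 s.

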